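Crank the sample slide under the dispensing tip

TASK

Stand the small empty glass beaker upright in the round recess of the slide's carriage while the carriage is still where you find it, and let go of it. Then turn the handwheel, regrasping as often as needed, until the carriage stands exactly under the dispensing tip, with the two steel pointers opposite one another; move the carriage only by the handwheel, and leave the beaker in its recess without touching it again. Do not knock against the dispenser or disturb the other bottles and small things.

Things in the scene. Friction and masses are not known exactly. Their poses are not given: they have to be found in the camera images.
- beaker: small empty clear glass beaker (50 ml size) with a spout, the only loose beaker: 61 mm tall, body 52 mm across between 8 and 53 mm height, 58 to 61 mm at the rim; 45 g. Origin: centre of its underside (the axis is within 2 mm of it). It changes places with the bottle and the dropper bottle on the steel draining board, whose top is at 2 mm.
- carriage_seat (a point): centre of the floor of the carriage's round recess, 31.5 mm above the worktop. The recess is a grey plastic cup, 72 mm across outside, 61 mm inside, 7 mm deep. Axes are those of the slide: x along the rail from the handwheel to the dispenser, z up. With the carriage at zero it is 115 mm from the wheel's axis.
- handwheel_grip (a point): centre of the black handwheel's rim, on its upright axis, 78 mm above the worktop; turns with the wheel. The wheel lies flat: rim 58 mm outside diameter, 71 to 85 mm above the worktop, hub to 89 mm, three spokes, white index line. Grip it across the rim from above at any yaw. Below it is a grey drive housing 70 x 70 mm, top at 48 mm (screw heads 51 mm).
- handwheel (a joint): angle of the handwheel, rad, 0 to 5.0, grows clockwise seen from above; it drives the carriage by a belt, 25 mm of travel per radian, away from the wheel when turned clockwise. Stiff (0.12 N m) and stays where it is left.
- carriage: the sliding carriage: dark steel saddle 64 x 60 mm on the rail with the grey cup on it (top at 38.5 mm), and a small steel pointer on its left side (+y) in line with the cup's centre. Origin: at the worktop's level below the cup's centre; x along the rail. Travel 0 (near the handwheel) to 125 mm; it starts at 0 to 10 mm.
- dispenser_tip (a point): lower end of the white dispensing tip, 110 mm above the worktop, over the rail's centre line, 85 to 112 mm beyond the carriage's zero position. It hangs from a level steel bar (134 mm high) on a post 160 mm tall that stands 78 mm to the left (+y of the slide) of the centre line. A small steel pointer beside the rail marks the tip's place along it.
- bottle: white screw-cap bottle, 49 mm across, 100 mm tall; a bystander. Origin: centre of its underside.
- dropper_bottle: small amber bottle with a black dropper top, 33 mm across, 102 mm tall; a bystander. Origin: centre of its underside.
- vial: capped sample vial, 27 mm across, 58 mm tall; a bystander. Origin: centre of its underside.
- stopper: rubber stopper, 35 mm across, 26 mm tall; a bystander. Origin: centre of its underside.
- dispenser: the whole dispensing stand (fixed). Origin: on the worktop's level, right below the dispensing tip; x along the rail.
- slide: the slide's fixed frame: aluminium base plate 320 x 90 mm, 8 mm thick, with the drive housing at the handwheel end. Origin: on the worktop's level, below the carriage seat's zero position; x along the rail from the handwheel to the dispenser, y to its left.
Mind the look-alikes: they are no part of the job. What is shaped like the beaker but pink is not meant.

How it is judged (in metres and radians):
On the way:
1. the beaker stands released in the carriage's recess, the carriage not more than 15 mm from where it was found (horizontal distance between beaker and carriage_seat below 0.008 m and z of beaker in the frame of carriage_seat between -0.004 and 0.004 m and angle between beaker's own z axis and vertical below 0.1 rad and contact force between the fingers and beaker below 0.1 N and distance of carriage_seat from where it was at the start of the episode below 0.015 m), for 0.2 s.
At the end, for the whole second after the job is handed in: The seat's centre lies within 4 mm of the point below the dispensing tip, the carriage is at rest, and the beaker stands upright (within 0.1 rad), released and at rest on the recess's floor (origin within 8 mm of the seat's centre sideways and 4 mm in height) (horizontal distance between beaker and carriage_seat below 0.008 m and z of beaker in the frame of carriage_seat between -0.004 and 0.004 m and angle between beaker's own z axis and vertical below 0.1 rad and contact force between the fingers and beaker below 0.1 N and horizontal distance between carriage_seat and dispenser_tip below 0.004 m and velocity of joint handwheel between -0.1 and 0.1 rad/s and linear speed of beaker below 0.02 m/s); the robot touches nothing.
It fails at once if the carriage is pushed by the robot directly (over 5 N) (contact force between any of the fingers, the arm and carriage above 5 N).
It fails at once if the beaker is touched once the carriage has moved more than 20 mm (distance of carriage_seat from where it was at the start of the episode above 0.02 m and contact force between the fingers and beaker above 0.5 N).
It fails at once if the beaker is tipped over (more than 0.6 rad) (angle between beaker's own z axis and vertical above 0.6 rad).
It fails at once if the dispenser is knocked (over 5 N) (contact force between any of the fingers, the arm, beaker and dispenser above 5 N).
It fails at once if a bystander is moved more than 30 mm or tipped more than 0.4 rad (distance of any of bottle, dropper_bottle, vial, stopper from where it was at the start of the episode above 0.03 m or angle between any of bottle, dropper_bottle, vial, stopper's own z axis and vertical above 0.4 rad).
It also fails if it takes over 64 s, if anything falls off the work surface, if the arm or the gripper's body presses on something with over 40 N, if the wrist force passes 120 N, or if a joint passes its speed limit or range.

ROBOT

A 6-joint arm with a two-finger parallel gripper is mounted at the origin on a cart in front of the work surface, level with it; the furniture and walls round the work are solid. World frame = base frame: x ahead of the robot, y to its left, z up, the work surface at z = 0. Lengths are in m, angles in degrees, forces in N, time in s.
With the tool pointing down it reaches from about 0.275 to 0.725 m from the base axis. Payload 15.9 kg.
Tool frame: the origin (TCP) lies at the very end of the fingers, on their centre line; the grasp point (between the pads) lies 19 mm behind it (arm.pinch_z is the distance from the TCP to the grasp point, in m); z points along the fingers, y is the line along which they close (so a half turn about z gives the same grasp; the last joint's range is limited). The gripper opens to 85 mm and grips with 20 to 120 N. Pads are 22 mm wide; open, the fingers measure 114 mm over their backs; the gripper's body (76 mm by 85 mm) begins 54 mm behind the grasp point. The pads swing forward as they close: fully open they stand 13 mm farther back than shut.
Start: joints at [-70.531, 12.198, -1.971, 75.831, 0, 90], TCP at [0.167, -0.471, 0.231] pointing down, gripper open.
Joint ranges: [-170.91, 170.91], [-42.67, 98.43], [-65.05, 77.54], [-120.47, 116.71], [-90, 82.35], [-180, 180]. Speed limits (degrees/s): [108.29, 108.29, 136.94, 147.25, 180, 180].

INTERFACE

Orientations are given as [roll, pitch, yaw] about the fixed x, y, z axes, in that order (R = Rz(yaw) Ry(pitch) Rx(roll)).
In Python, from plant import arm gives the robot as it stands.
- The arm moves only by the shell command python3 -m jog 'ROWS' [FORCE]. ROWS is JSON, a list of rows, each a list of 7 numbers: the shift along the world's x, y, z in cm, then the turn, a rotation vector about the world's x, y, z in rad, then the closure, from 0 (fully open) to 1 (shut). A call has 1 to 20 rows; each row shifts and turns the commanded pose from where the row before left it; what a row does not reach is not made up. A row lasts 1/8 s, in which the tool goes at most 62.5 mm and 10.7 degrees, less where a joint would pass 70% of its speed; a pose out of reach is approached as far as the arm can. A call with a gripper value outside its range is refused whole. The fingers move at their own pace and stop on an object; FORCE is the grip in N (left out, the last holds). Time passes only in rows, so rows that do not move let the fingers close. It gives the time, the measured TCP pose, the force, the opening and the grip force at its end, in the units of the state.
- arm.state(): the state, without advancing time (a new reading comes with each control period).
- arm.read_camera(name): name is "scene" or "top" or "wrist"; returns (picture, depth): 400x640x3 uint8, red, green, blue; 400x640 float32, m along the optical axis (not along the pixel's ray), 0 where there is no reading.
- arm.camera_info(name): a dict with "fx", "fy", "cx", "cy" (pixels), "world_to_cam" (4x4, takes a point from world to camera coordinates). Camera axes: x right, y up, looking along -z (the intrinsics and any distortion apply to the point x, -y, -z); pixel columns grow to the right and rows downward; lengths in m; the calibration is good to about 2 mm. A picture is of the moment at which its call begins: read the wrist's pose just before it. camera_info takes no time and is no camera call; for the wrist camera it gives the pose at the moment of the call.
- arm.close_job(): hands the job in; it is judged then, once.
The state is a dict: "time_s": time; "q": joint angles; "qd": joint speeds; "effort": joint torques, N m; "ee_pos": TCP position; "orientation": TCP orientation; "ft_force": force on the tool from outside, world axes, zero at the start; "ft_torque": the same for the moment, N m; "gripper_width": opening from 0.0 (shut) to 1.0 (fully open); "gripper_force": force on a finger pad.
Only numpy, scipy, OpenCV 4.12 (cv2) and the standard library are available. Lean on these libraries where they do the work, as an engineer would, in place of code of your own. Each camera call takes 0.05 s, during which the arm holds its last target. There are 200 camera calls.

## Working session

There is one attempt and no reset: what is moved stays moved. The work goes in short steps, Python scripts to look and compute and a shell command to move; the robot and the scene stay as the last step left them, time stands still between calls to the robot, and variables do not carry over. Pictures are saved under pics/ and viewed, at most 10 in all, crops included, and the job is handed in when it is done.

```bash
mkdir -p pics; ls
python3 - <<'E'
from plant import arm
import cv2,numpy as np
for n in("scene","top"):
    p,d=arm.read_camera(n); cv2.imwrite(f"pics/{n}0.png",p[:,:,::-1]); np.savez(f"{n}0.npz",p=p,d=d)
    i=arm.camera_info(n); print(n,i)
s=arm.state();print(s["ee_pos"],s["orientation"],s["gripper_width"],arm.pinch_z)
E
```

```text
pics
scene {'fx': 397.359158594105, 'fy': 397.359158594105, 'cx': 315.1964916994279, 'cy': 205.50334751931894, 'world_to_cam': array([[-0.85986484, -0.51048673, -0.00598051,  0.45239075],
       [ 0.35237748, -0.60194036,  0.71658769, -0.26327161],
       [-0.36940841,  0.61406116,  0.69747137, -1.10277586],
       [ 0.        ,  0.        ,  0.        ,  1.        ]])}
top {'fx': 377.72516959754915, 'fy': 377.72516959754915, 'cx': 318.2943761770543, 'cy': 196.53499103986258, 'world_to_cam': array([[ 0.01988527, -0.99951097, -0.02413302, -0.01468771],
       [ 0.99159618,  0.01663006,  0.12829831, -0.55184841],
       [-0.12783424, -0.02648146,  0.99144195, -1.08181697],
       [ 0.        ,  0.        ,  0.        ,  1.        ]])}
[ 0.16654425 -0.47113045  0.2308575 ] [-1.79942097e+02 -1.77531554e-03  1.94668951e+01] 0.9989371833032693 0.0187
```

View pics/top0.png

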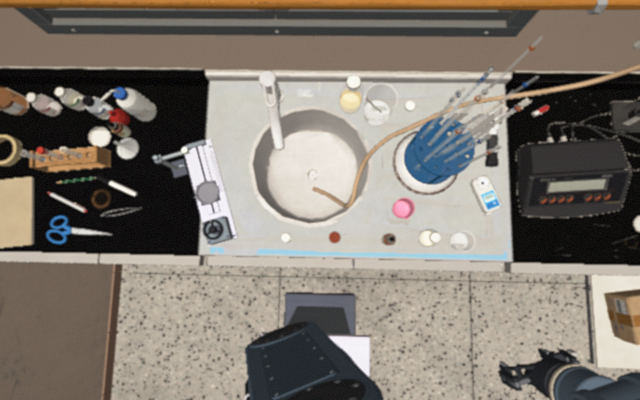

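View pics/scene0.png

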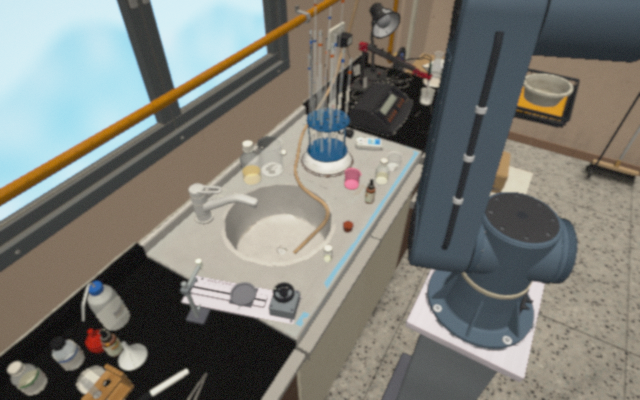

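The top view shows the slide at left: handwheel about (216,229), cup about (207,192), dispenser about (175,158). The clear beaker is at about (462,241), right of the white bottle at (429,238). I'll zoom in on these.

```bash
cat > h.py <<'E'
import numpy as np,cv2
from plant import arm
def ray(n,u,v,z,i=None):
    i=i or arm.camera_info(n);M=np.array(i["world_to_cam"]);R=M[:3,:3];c=-R.T@M[:3,3]
    d=R.T@np.array([(u-i["cx"])/i["fx"],-(v-i["cy"])/i["fy"],-1]);return c+d*(z-c[2])/d[2]
def proj(n,P,i=None):
    i=i or arm.camera_info(n);M=np.array(i["world_to_cam"]);p=M@np.append(P,1)
    return np.array([i["cx"]-i["fx"]*p[0]/p[2],i["cy"]+i["fy"]*p[1]/p[2]])
E
python3 - <<'E'
from h import *
p=cv2.imread("pics/top0.png")
a=cv2.resize(p[130:255,145:245],None,fx=4,fy=4,interpolation=cv2.INTER_CUBIC)
b=cv2.resize(p[190:255,380:480],None,fx=4,fy=4,interpolation=cv2.INTER_CUBIC)
b=cv2.copyMakeBorder(b,0,a.shape[0]-b.shape[0],0,0,cv2.BORDER_CONSTANT)
cv2.imwrite("pics/topc.png",np.hstack([a,b]))
print("wheel",ray("top",216,229,.085),"cup",ray("top",207,192,.0385),"bk",ray("top",462,241,.055),"bottle",ray("top",429,238,.1),"tip",ray("top",201,148,.134))
E
```

```text
wheel [0.44875202 0.28001723 0.085     ] cup [0.55967044 0.32680638 0.0385    ] bk [ 0.4292092 -0.4152062  0.055    ] bottle [ 0.43476381 -0.31049337  0.1       ] tip [0.66897712 0.31939993 0.134     ]
```

View pics/topc.png

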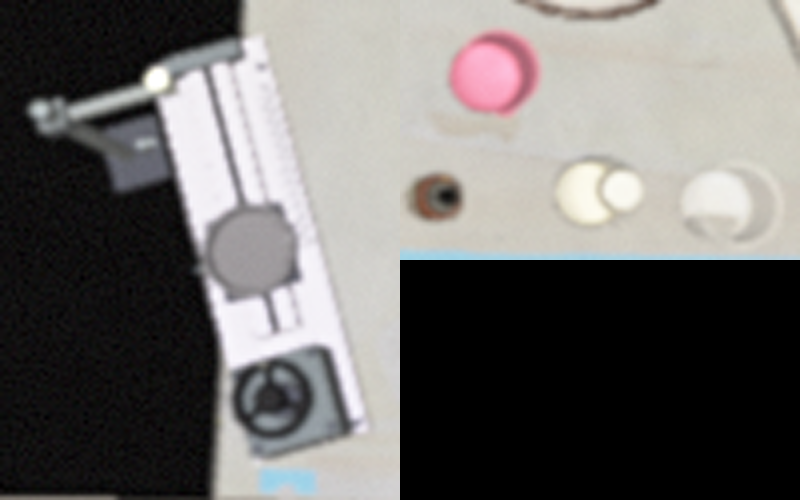

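The crop shows the cup's centre near (251,249), the wheel hub near (272,398), the tip and bar near (157,80), and the beaker's rim near (736,201). Next I move over the beaker and look with the wrist camera.

```bash
python3 -m jog '[[3.2,0.6,0,0,0,0.175,0],[3.2,0.6,0,0,0,0.175,0],[3.2,0.6,0,0,0,0.175,0],[3.2,0.6,0,0,0,0.175,0],[3.2,0.6,0,0,0,0.175,0],[3.2,0.6,0,0,0,0.175,0],[3.2,0.6,0,0,0,0.175,0],[3.2,0.6,0,0,0,0.175,0],[0,0,0,0,0,0,0]]' 60
python3 - <<'E'
from h import *
i=arm.camera_info("wrist");p,d=arm.read_camera("wrist");cv2.imwrite("pics/w1.png",p[:,:,::-1]);np.savez("w1.npz",p=p,d=d,i=i)
print(i["fx"],proj("wrist",[.43,-.418,.06],i),arm.state()["q"],arm.state()["orientation"])
E
```

```text
time_s: 1.23
ee_pos: [0.4242, -0.4226, 0.2304]
orientation: [-180.0, -0.1, 99.9]
ft_force: [-0.3, -0.5, -0.2]
gripper_width: 1.003
gripper_force: 0.0
283.85790526470544 [321.71722252 179.78387694] [-4.49839410e+01  2.43306688e+01  1.46938416e+01  8.04293314e+01
 -3.91889188e-03  3.52974345e+01] [-1.79958574e+02 -5.17318241e-02  9.97186080e+01]
```

View pics/w1.png

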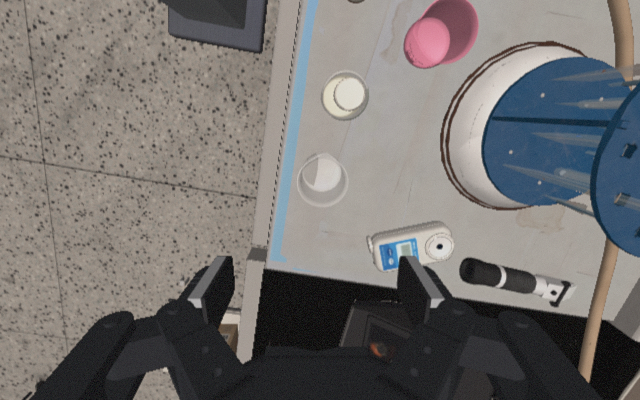

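The wrist image shows the beaker's rim circle centred near (323,180), very close to the predicted (322,180). The white bottle is at (345,95). I'll refine this with Hough.

Run:
```python
from h import *
z=np.load("w1.npz",allow_pickle=True);p=z["p"];i=z["i"].item()
g=cv2.cvtColor(p,cv2.COLOR_RGB2GRAY)[130:230,270:380];k=4
g=cv2.resize(g,None,fx=k,fy=k,interpolation=cv2.INTER_CUBIC)
for lo,hi,zz in((92,115,.062),(55,90,.003)):
  c=cv2.HoughCircles(g,cv2.HOUGH_GRADIENT,1,15,param1=60,param2=15,minRadius=lo,maxRadius=hi)
  for x,y,r in c[0][:4]:
    u,v=270+(x+.5)/k-.5,130+(y+.5)/k-.5; P=ray("wrist",u,v,zz,i); Q=ray("wrist",u+r/k,v,zz,i);print(u,v,r/k,P,np.hypot(*(Q-P)[:2]))
d=z["d"];print(d[180,300:350:4],d[160:210:6,323])
```

```text
321.25 181.75 25.025 [ 0.42975949 -0.41985516  0.062     ] 0.02819120139600314
325.75 179.75 26.85 [ 0.43433246 -0.41671337  0.062     ] 0.030178593843571355
321.75 172.0 18.975 [ 0.43176088 -0.42100444  0.003     ] 0.02515412186235039
317.0 180.5 20.675 [ 0.42755728 -0.43347935  0.003     ] 0.02767050632038768
317.5 172.0 15.925 [ 0.42621011 -0.42197014  0.003     ] 0.021111183534541552
323.75 176.0 20.1 [ 0.43534905 -0.42587865  0.003     ] 0.026764809563207575
[0.3262165  0.37356535 0.37703025 0.3765886  0.3783509  0.37705633
 0.37684152 0.37722254 0.37713856 0.37670293 0.36631438 0.32808
 0.37842274] [0.36904052 0.37166488 0.37478554 0.37616935 0.38045236 0.38088915
 0.3580056  0.3343706  0.393055  ]
```

```bash
python3 -m jog '[[0.7,0.4,-4,0,0,0,0],[0,0,-5,0,0,0,0],[0,0,-4.5,0,0,0,0],[0,0,-3.5,0,0,0,0],[0,0,-2.5,0,0,0,0],[0,0,-1.7,0,0,0,0],[0,0,0,0,0,0,0]]'
python3 - <<'E'
from h import *
i=arm.camera_info("wrist");p,d=arm.read_camera("wrist");cv2.imwrite("pics/w2.png",p[:,:,::-1])
E
```

```text
time_s: 2.15
ee_pos: [0.4287, -0.4191, 0.0186]
orientation: [-179.9, -0.1, 99.6]
ft_force: [-0.7, 0.3, 0.3]
gripper_width: 0.996
gripper_force: 0.0
```

View pics/w2.png

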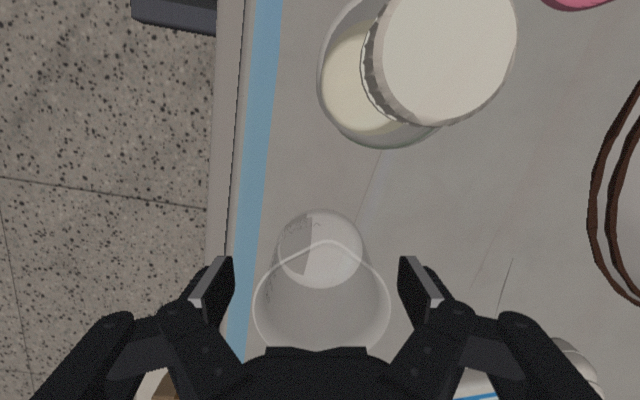

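The beaker lies between the open fingers: rim from x=253 to 391 px, base centred near (320,250). I'll check the offset by casting rays.

Run:
```python
from h import *
for u,v,z in((253,303,.06),(391,303,.06),(322,303,.06),(320,208,.003),(277,250,.003),(363,250,.003)): print(ray("wrist",u,v,z)[:2])
print(arm.state()["ee_pos"])
```

```text
[ 0.40238771 -0.42357929]
[ 0.46077802 -0.41373044]
[ 0.43158274 -0.41865489]
[ 0.42761207 -0.39586112]
[ 0.40587354 -0.42774495]
[ 0.458875   -0.41880485]
[ 0.42935992 -0.41957306  0.01962674]
```

```bash
python3 -m jog '[[0,0,0,0,0,0,1],[0,0,0,0,0,0,1],[0,0,0,0,0,0,1],[0,0,0,0,0,0,1],[0,0,0,0,0,0,1],[0,0,0,0,0,0,1]]' 30
```

```text
time_s: 2.95
ee_pos: [0.4304, -0.42, 0.0206]
orientation: [179.9, 0.1, 99.7]
ft_force: [-0.0, 0.9, 8.1]
gripper_width: 0.642
gripper_force: 27.6
```

```bash
python3 -m jog '[[0,0,1.5,0,0,0,1],[0,0,4,0,0,0,1],[0,0,5.5,0,0,0,1],[0,0,5.5,0,0,0,1],[0.2,3,5,0,0,0,1],[0.2,5,4,0,0,0,1],[0.2,5.6,2,0,0,0,1],[0.2,5.6,0,0,0,0,1],[0.2,5.6,0,0,0,0,1],[0.2,5.6,0,0,0,0,1],[0.2,5.6,0,0,0,0,1],[0.2,5.6,0,0,0,0,1],[0.2,5.6,0,0,0,0,1],[0.2,5.6,0,0,0,0,1],[0.2,5.6,0,0,0,0,1],[0.2,5,0,0,0,0,1],[0,3,0,0,0,0,1],[0,0,0,0,0,0,1],[0,0,0,0,0,0,1]]'
python3 - <<'E'
from h import *
i=arm.camera_info("wrist");p,d=arm.read_camera("wrist");cv2.imwrite("pics/w3.png",p[:,:,::-1]);np.savez("w3.npz",p=p,d=d,i=i)
E
```

```text
time_s: 5.32
ee_pos: [0.4535, 0.243, 0.294]
orientation: [180.0, 0.0, 99.7]
ft_force: [-1.3, -0.7, -1.2]
gripper_width: 0.639
gripper_force: 30.4
```

View pics/w3.png

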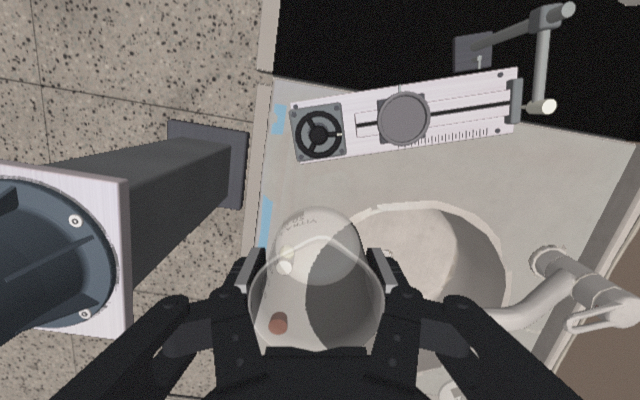

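The wrist view shows the wheel at about (319,133), the cup at about (405,118), the carriage pointer near (398,88), the fixed pointer near (478,62), and the bar end with its white tip at (543,106). I'll fit the circles and zoom in on the pointers.

Run:
```python
from h import *
z=np.load("w3.npz",allow_pickle=True);p=z["p"];i=z["i"].item()
def circ(x0,y0,x1,y1,lo,hi,zz,name="wrist",p=p,i=i,k=4):
  g=cv2.cvtColor(p,cv2.COLOR_RGB2GRAY)[y0:y1,x0:x1]
  g=cv2.resize(g,None,fx=k,fy=k,interpolation=cv2.INTER_CUBIC)
  c=cv2.HoughCircles(g,cv2.HOUGH_GRADIENT,1,10,param1=60,param2=12,minRadius=int(lo*k),maxRadius=int(hi*k))
  for x,y,r in c[0][:2]:
    u,v=x0+(x+.5)/k-.5,y0+(y+.5)/k-.5;P=ray(name,u,v,zz,i);Q=ray(name,u+r/k,v,zz,i);print(name,u,v,r/k,P,np.hypot(*(Q-P)[:2]))
circ(285,98,355,168,18,30,.085)
circ(365,80,445,158,22,34,.0385)
t=np.load("top0.npz")["p"];j=arm.camera_info("top")
circ(195,210,240,250,8,14,.085,"top",t,j); circ(185,170,230,215,10,17,.0385,"top",t,j)
c=cv2.resize(p[0:160,370:570],None,fx=4,fy=3.75,interpolation=cv2.INTER_CUBIC)
cv2.imwrite("pics/w3c.png",c[:,:,::-1])
```

```text
wrist 318.25 134.5 23.775 [0.44802457 0.29285089 0.085     ] 0.028747593406113017
wrist 314.75 134.5 26.525 [0.44385242 0.29214317 0.085     ] 0.03207242222519912
wrist 399.75 115.75 26.95 [0.55280546 0.33156822 0.0385    ] 0.03618238658478886
wrist 403.25 120.0 26.125 [0.55887756 0.32703676 0.0385    ] 0.03523317089535319
top 212.75 229.25 9.975 [0.44787782 0.28918132 0.085     ] 0.028237630440718947
top 210.5 230.75 12.475 [0.44355564 0.2953158  0.085     ] 0.035301103880404916
top 207.5 192.5 11.575 [0.55819428 0.32522094 0.0385    ] 0.034664201939920924
top 210.5 197.25 14.925 [0.54411298 0.31542433 0.0385    ] 0.04459583106196683
```

View pics/w3c.png

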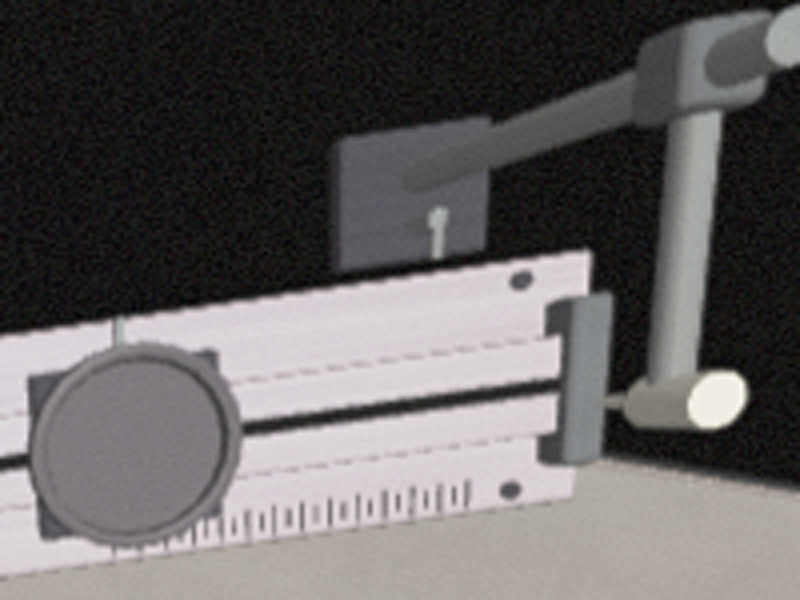

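Crop readings: the cup spans x 30–243 and y 343–547; the tip's lower end is at (605,402); the fixed pointer rod runs (437,257)→(437,212); the carriage pointer is at (118,330); the plate's upper edge runs (0,330)→(590,250).

Run:
```python
from h import *
i=np.load("w3.npz",allow_pickle=True)["i"].item()
f=lambda x,y,z:ray("wrist",370+x/4,y/3.75,z,i)[:2]
an=lambda a,b:np.degrees(np.arctan2(*(b-a)[::-1]))
print("edge up",an(f(0,332,.008),f(590,252,.008)),"edge lo",an(f(0,577,.008),f(570,500,.008)))
W=np.array([.448,.2915]);C=f(136.5,445,.0385);print("cup",C,an(W,C),np.hypot(*(C-W)))
T=f(603,402,.110);print("tip",T,an(W,T),np.hypot(*(T-W)))
print("tail plate mid", (f(590,252,.008)+f(573,498,.008))/2)
a=np.radians(an(W,T));X=np.array([np.cos(a),np.sin(a)]);Y=np.array([-X[1],X[0]])
for z in(.02,.03,.0385):
  for n,q in(("fix",(437,235)),("car",(118,330))):
    P=f(*q,z)-W;print(z,n,P@X,P@Y)
```

```text
edge up 17.35695171105246 edge lo 17.86890443246921
cup [0.55958625 0.32890725] 18.532786466403277 0.11768939631428525
tip [0.66041219 0.36052379] 18.001680127207297 0.22334551732888763
tail plate mid [0.71852499 0.37920776]
0.02 fix 0.22550541891386727 0.05690877101985088
0.02 car 0.11881904809254903 0.0409290319058836
0.03 fix 0.22012281542553241 0.056289378858911776
0.03 car 0.11599758383479615 0.04069325328830696
0.0385 fix 0.2155476024604477 0.05576289552211363
0.0385 car 0.11359933921570627 0.040492841463366853
```

```bash
python3 -m jog '[[1.05,0.85,0,0,0,0.1715,1],[1.05,0.85,0,0,0,0.1715,1],[1.05,0.85,0,0,0,0.1715,1],[1.05,0.85,0,0,0,0.1715,1],[1.05,0.85,0,0,0,0.1715,1],[1.05,0.85,0,0,0,0.1715,1],[1.05,0.85,-1,0,0,0.1715,1],[1.05,0.85,-3,0,0,0.1715,1],[1.05,0.85,-4,0,0,0.1715,1],[1.05,0.85,-4,0,0,0.1715,1],[0,0,-4,0,0,0,1],[0,0,-3,0,0,0,1],[0,0,0,0,0,0,1],[0,0,0,0,0,0,1]]'
python3 - <<'E'
from h import *
i=arm.camera_info("wrist");p,d=arm.read_camera("wrist");cv2.imwrite("pics/w4.png",p[:,:,::-1]);np.savez("w4.npz",p=p,d=d,i=i)
print(arm.state()["ee_pos"],arm.state()["q"])
c=np.array([.559,.3285]); print(proj("wrist",[*c,.0315],i),proj("wrist",[.448,.2915,.085],i))
E
```

```text
time_s: 7.12
ee_pos: [0.5594, 0.3282, 0.1052]
orientation: [180.0, 0.1, -162.1]
ft_force: [-0.9, 0.9, -0.1]
gripper_width: 0.64
gripper_force: 30.5
[0.55955159 0.32840011 0.10534304] [ 3.04089473e+01  3.23662987e+01  9.24523199e+00  6.67373596e+01
 -6.77786638e-04  1.24978349e+01]
[316.72788566 212.78013493] [314.97006456  31.86354139]
```

View pics/w4.png

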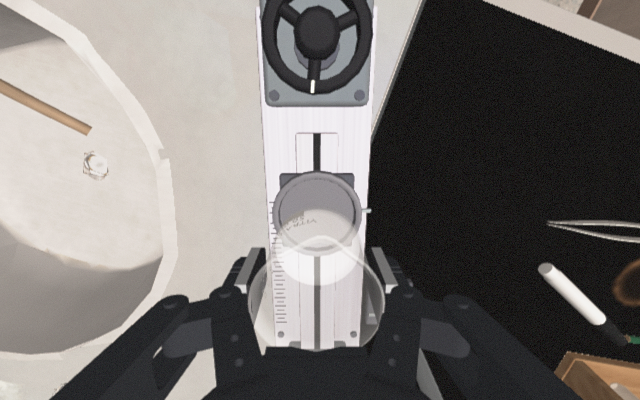

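The cup is centred near (318,213), the beaker's base near (317,243) just above it, and the wheel at (317,33). I'll turn these into offsets.

Run:
```python
from h import *
i=np.load("w4.npz",allow_pickle=True)["i"].item()
f=lambda u,v,z:ray("wrist",u,v,z,i)[:2].round(4)
print("cup",f(318,213,.0385),"L/R",f(274,213,.0385),f(362,213,.0385),"base",f(317,243,.087),f(275,243,.087),f(358,243,.087),f(317,284,.087))
print("wheel L/R",f(262,33,.085),f(373,33,.085),f(317,33,.085))
```

```text
cup [0.5564 0.3287] L/R [0.567  0.2958] [0.5458 0.3616] base [0.5585 0.3283] [0.5666 0.3033] [0.5507 0.3527] [0.5869 0.3375]
wheel L/R [0.4567 0.2662] [0.4395 0.3195] [0.4482 0.2926]
```

```bash
python3 -m jog '[[-0.15,0,-2,0,0,0,1],[0,0,-1.6,0,0,0,1],[0,0,-0.9,0,0,0,1],[0,0,-0.4,0,0,0,1],[0,0,-0.3,0,0,0,1],[0,0,-0.2,0,0,0,1],[0,0,0,0,0,0,1]]'
python3 - <<'E'
from h import *
i=arm.camera_info("wrist");p,d=arm.read_camera("wrist");c=p[100:400,160:480];cv2.imwrite("pics/w5.png",cv2.resize(c[:,:,::-1],None,fx=2,fy=2))
E
```

```text
time_s: 8.05
ee_pos: [0.5575, 0.3286, 0.0499]
orientation: [180.0, 0.1, -162.1]
ft_force: [-0.7, -0.3, 2.4]
gripper_width: 0.643
gripper_force: 29.9
```

View pics/w5.png

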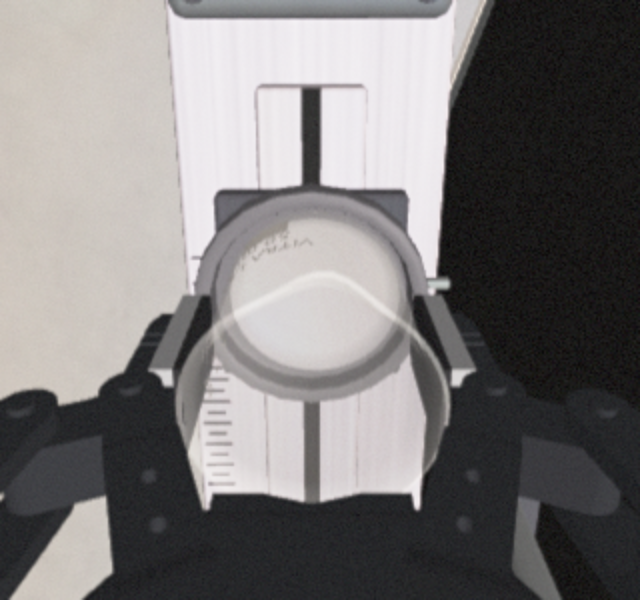

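The base sits inside the cup with about even margins, and the tool felt light contact. I release, rise, then move over the wheel while unwinding the wrist, so one grasp can cover nearly the whole turn.

```bash
python3 -m jog '[[0,0,0,0,0,0,0],[0,0,0,0,0,0,0],[0,0,0,0,0,0,0],[0,0,0,0,0,0,0],[0,0,1,0,0,0,0],[0,0,4,0,0,0,0],[0,0,5,0,0,0,0],[0,0,2,0,0,0,0],[0,0,0,0,0,0,0]]'
python3 - <<'E'
from h import *
i=arm.camera_info("wrist");p,d=arm.read_camera("wrist");np.savez("w6.npz",p=p,d=d,i=i)
q=p[60:400,180:460]
t,_=arm.read_camera("top");t=cv2.resize(t[130:255,145:245],None,fx=3,fy=3,interpolation=cv2.INTER_CUBIC)
q=cv2.copyMakeBorder(q,0,35,0,0,cv2.BORDER_CONSTANT);cv2.imwrite("pics/w6.png",np.hstack([q,t])[:,:,::-1])
E
```

```text
time_s: 9.22
ee_pos: [0.558, 0.3289, 0.1716]
orientation: [180.0, 0.2, -162.1]
ft_force: [-0.2, 0.0, -1.3]
gripper_width: 0.999
gripper_force: 0.0
```

View pics/w6.png

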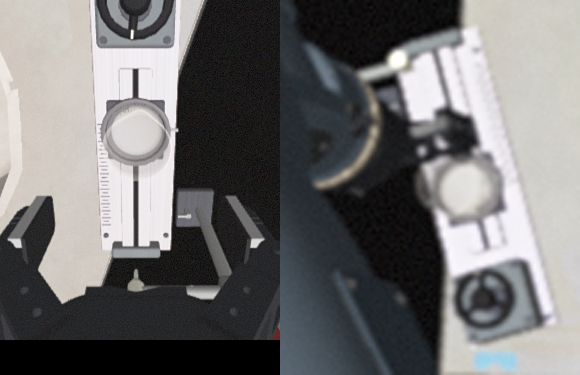

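The beaker stands released in the recess. In full-image pixels, the carriage pointer is at about (358,189), the fixed pointer at (363,275), and the tip's lower end at about (315,330). I'll compare the heights and the travel across both views.

Run:
```python
from h import *
W=np.array([.448,.292]);a=np.radians(18);X=np.array([np.cos(a),np.sin(a)]);Y=np.array([-X[1],X[0]])
for n,pts in(("w3",dict(car=(399.5,88),fix=(479.2,62.7),tip=(521,107.2))),("w6",dict(car=(357,189),fix=(363,275),tip=(315,329)))):
  i=np.load(n+".npz",allow_pickle=True)["i"].item()
  for k,(u,v) in pts.items():
    print(n,k,[(z,((ray("wrist",u,v,z,i)[:2]-W)@np.c_[X,Y]).round(4).tolist()) for z in ((.015,.02,.025,.03) if k!="tip" else (.11,))])
z=np.load("w6.npz",allow_pickle=True);p=z["p"];i=z["i"].item()
# wheel circle
for n in("w6",):
  g=cv2.cvtColor(p,cv2.COLOR_RGB2GRAY)
  print("wheel px pred",proj("wrist",[*W,.085],i))
# columns profile of pointers: bright on dark
print(g[175:205,356:362].mean(1).round()); print(g[262:290,358:368].mean(1).round());print(g[318:356,312:320].mean(1).round())
```

```text
w3 car [(0.015, [0.1201, 0.0406]), (0.02, [0.1187, 0.0405]), (0.025, [0.1173, 0.0403]), (0.03, [0.1158, 0.0402])]
w3 fix [(0.015, [0.228, 0.0567]), (0.02, [0.2253, 0.0564]), (0.025, [0.2226, 0.0561]), (0.03, [0.2199, 0.0558])]
w3 tip [(0.11, [0.2235, -0.0005])]
w6 car [(0.015, [0.1193, 0.0459]), (0.02, [0.1179, 0.0452]), (0.025, [0.1165, 0.0444]), (0.03, [0.115, 0.0437])]
w6 fix [(0.015, [0.2275, 0.058]), (0.02, [0.2243, 0.057]), (0.025, [0.2211, 0.056]), (0.03, [0.2179, 0.0551])]
w6 tip [(0.11, [0.2215, -0.0])]
wheel px pred [314.34170027  57.00119284]
[ 42.  40.  36.  37.  38.  38.  36.  40.  34.  34.  35.  32.  38.  64.
  89. 101.  82.  37.  24.  26.  26.  26.  24.  26.  20.  24.  23.  21.
  26.  23.]
[108. 109. 109. 109. 110. 110. 108. 107. 107. 107. 106. 104. 110. 161.
 207. 184. 123. 109. 111. 110. 110. 110. 110. 108.  86.  33.  22.  23.]
[ 47.  19.  23.  26.  22.  28.  24.  23.  26.  25.  30.  53.  76.  83.
  90.  91.  95. 100.  99.  94.  95. 114. 139. 157. 157. 156. 156. 156.
 157. 156. 156. 156. 144.  98.  44.  39.  39.  38.]
```

```bash
python3 -m jog '[[-0.78,-0.26,0,0,0,0.18,0],[-0.78,-0.26,0,0,0,0.18,0],[-0.78,-0.26,0,0,0,0.18,0],[-0.78,-0.26,0,0,0,0.18,0],[-0.78,-0.26,0,0,0,0.18,0],[-0.78,-0.26,0,0,0,0.18,0],[-0.78,-0.26,0,0,0,0.18,0],[-0.78,-0.26,0,0,0,0.18,0],[-0.78,-0.26,0,0,0,0.18,0],[-0.78,-0.26,0,0,0,0.18,0],[-0.78,-0.26,0,0,0,0.18,0],[-0.78,-0.26,0,0,0,0.18,0],[-0.78,-0.26,0,0,0,0.18,0],[-0.78,-0.26,0,0,0,0.18,0],[0,0,0,0,0,0,0]]'
python3 - <<'E'
from h import *
i=arm.camera_info("wrist");p,d=arm.read_camera("wrist");np.savez("w7.npz",p=p,d=d,i=i)
s=arm.state();print(s["ee_pos"],s["orientation"][2],s["q"].round(1) if hasattr(s["q"],"round") else s["q"])
u0,v0=proj("wrist",[.448,.292,.085],i);print(u0,v0)
x0,y0=int(u0)-75,int(v0)-75
g=cv2.cvtColor(p,cv2.COLOR_RGB2GRAY)[max(y0,0):y0+150,x0:x0+150];y0=max(y0,0)
R=np.hypot(*(proj("wrist",[.448,.321,.085],i)-[u0,v0]));print(R)
c=cv2.HoughCircles(g,cv2.HOUGH_GRADIENT,1,6,param1=60,param2=12,minRadius=int(R*.85),maxRadius=int(R*1.1))
for x,y,r in c[0][:4]:print(x+x0,y+y0,r,ray("wrist",x+x0,y+y0,.085,i))
m=(g<75).astype(np.uint8)
n,l,st,ce=cv2.connectedComponentsWithStats(m)
k=np.argsort(-st[1:,4])[:3]+1
for j in k:
  P=np.argwhere(l==j);(cx,cy),r=cv2.minEnclosingCircle(P[:,::-1].astype(np.float32));print(st[j]+[x0,y0,0,0,0],cx+x0,cy+y0,r)
E
```

```text
time_s: 11.2
ee_pos: [0.4471, 0.2916, 0.1685]
orientation: [179.9, 0.1, -17.7]
ft_force: [0.2, 0.3, 0.1]
gripper_width: 0.999
gripper_force: 0.0
[0.44754682 0.29173096 0.16864392] -17.90020585284858 [  33.1   17.4   -4.3   68.4   -0.  -129. ]
314.02903696882083 207.76254714976423
33.82289118650065
313.5 203.5 33.5 [0.45174242 0.29125983 0.085     ]
317.5 188.5 36.4 [0.46314449 0.28410957 0.085     ]
311.5 189.5 36.4 [0.46384412 0.28908576 0.085     ]
318.5 207.5 28.6 [0.44707004 0.2883397  0.085     ]
[ 239  155   44  113 2730] 245.95121955871582 211.0 56.429874420166016
[ 281  172   67   65 2474] 313.90575408935547 204.7811508178711 33.21100616455078
[271 143  55  38 115] 298.0 163.5 31.64263343811035
```

```bash
python3 -m jog '[[0.15,0.03,-4,0,0,0,0],[0,0,-4,0,0,0,0],[0,0,-2,0,0,0,0],[0,0,-0.9,0,0,0,0],[0,0,0,0,0,0,0],[0,0,0,0,0,0,1],[0,0,0,0,0,0,1],[0,0,0,0,0,0,1],[0,0,0,0,0,0,1],[0,0,0,0,0,0,1]]' 50
```

```text
time_s: 12.5
ee_pos: [0.4499, 0.2923, 0.0618]
orientation: [-179.9, -0.1, -17.7]
ft_force: [-4.3, -5.7, 15.7]
gripper_width: 0.657
gripper_force: 49.5
```

```bash
python3 -m jog '[[0,0,0,0,0,-0.05,1],[0,0,0,0,0,-0.1,1],[0,0,0,0,0,-0.12,1],[0,0,0,0,0,-0.12,1],[0,0,0,0,0,-0.12,1],[0,0,0,0,0,-0.12,1],[0,0,0,0,0,-0.05,1],[0,0,0,0,0,0,1]]'
cat > m.py <<'E'
from h import *
# cup along-slide position: grey cup in the top view near rail; carriage/beaker from difference to dark ground is hard: print ring fit
t,_=arm.read_camera("top");cv2.imwrite("pics/tt.png",t[:,:,::-1])
g=cv2.cvtColor(t,cv2.COLOR_RGB2GRAY)
W=np.array([.449,.292]);a=np.radians(18);X=np.array([np.cos(a),np.sin(a)]);Y=np.array([-X[1],X[0]])
s=np.arange(.06,.26,.004)
for y in(-.024,.022):
  v=[]
  for q in s:
    u=proj("top",[*(W+X*q+Y*y),.025]);v.append(int(g[int(round(u[1])),int(round(u[0]))]))
  print(y,v)
E
python3 m.py; python3 -c "
from plant import arm;print(arm.state()['q'])"
```

```text
time_s: 13.5
ee_pos: [0.4493, 0.2915, 0.0618]
orientation: [-180.0, -0.1, -56.7]
ft_force: [-8.7, -10.8, 21.9]
gripper_width: 0.653
gripper_force: 49.8
-0.024 [231, 237, 238, 232, 237, 238, 228, 235, 238, 229, 171, 115, 93, 100, 124, 147, 154, 152, 163, 158, 156, 161, 148, 145, 140, 123, 177, 227, 237, 237, 233, 235, 239, 229, 234, 239, 231, 233, 237, 233, 235, 238, 228, 235, 238, 229, 234, 238, 234, 237]
0.022 [214, 241, 240, 243, 242, 242, 240, 241, 241, 243, 225, 157, 134, 162, 184, 200, 213, 216, 219, 216, 220, 219, 204, 196, 158, 132, 146, 173, 224, 234, 240, 241, 241, 239, 242, 241, 240, 241, 241, 240, 240, 241, 239, 240, 240, 240, 239, 238, 230, 236]
[ 3.30166340e+01  2.16161993e+01 -1.45262633e+01  5.38575758e+01
 -6.20644553e-02 -9.02914457e+01]
```

```bash
python3 -m jog '[[0,0,0.2,0,0,-0.08,1],[0,0,0,0,0,-0.14,1],[0,0,0,0,0,-0.17,1],[0,0,0,0,0,-0.17,1],[0,0,0,0,0,-0.17,1],[0,0,0,0,0,-0.17,1],[0,0,0,0,0,-0.17,1],[0,0,0,0,0,-0.17,1],[0,0,0,0,0,-0.17,1],[0,0,0,0,0,-0.17,1],[0,0,0,0,0,-0.17,1],[0,0,0,0,0,-0.17,1],[0,0,0,0,0,-0.17,1],[0,0,0,0,0,-0.14,1],[0,0,0,0,0,-0.08,1],[0,0,0,0,0,0,1]]'; python3 m.py;python3 -c "
from plant import arm;print(arm.state()['q'])"
```

```text
time_s: 15.55
ee_pos: [0.4469, 0.293, 0.0622]
orientation: [180.0, -0.3, 171.0]
ft_force: [-17.5, 7.2, 1.1]
gripper_width: 0.648
gripper_force: 58.8
-0.024 [231, 236, 238, 231, 235, 239, 228, 236, 238, 227, 237, 240, 230, 236, 241, 232, 235, 239, 232, 236, 239, 230, 238, 241, 218, 170, 98, 96, 106, 121, 149, 155, 155, 162, 157, 149, 154, 150, 139, 126, 127, 181, 225, 236, 240, 229, 236, 237, 235, 237]
0.022 [241, 243, 242, 241, 241, 241, 240, 241, 241, 240, 240, 240, 240, 240, 240, 240, 241, 240, 241, 240, 240, 240, 240, 242, 232, 152, 115, 137, 166, 198, 210, 207, 216, 217, 215, 216, 214, 188, 171, 153, 136, 179, 199, 209, 223, 240, 241, 238, 231, 236]
[ 33.11588384  21.6091534  -14.47005421  54.09525455   0.21870446
  42.06804082]
```

```bash
python3 -m jog '[[-0.1,0.05,0,0,0,-0.08,1],[-0.05,0,0,0,0,-0.14,1],[0,0,0,0,0,-0.16,1],[0,0,0,0,0,-0.16,1],[0,0,0,0,0,-0.16,1],[0,0,0,0,0,-0.14,1],[0,0,0,0,0,-0.1,1],[0,0,0,0,0,-0.06,1],[0,0,0,0,0,0,1]]'; python3 m.py
python3 - <<'E'
from h import *
i=arm.camera_info("wrist");p,d=arm.read_camera("wrist");np.savez("w8.npz",p=p,d=d,i=i);cv2.imwrite("pics/w8.png",p[:,:,::-1])
W=np.array([.449,.292]);a=np.radians(18);X=np.array([np.cos(a),np.sin(a)]);Y=np.array([-X[1],X[0]])
for P in((.22,.057,.02),(.21,.043,.02),(.22,0,.11)):print(proj("wrist",[*(W+X*P[0]+Y*P[1]),P[2]],i),proj("scene",[*(W+X*P[0]+Y*P[1]),P[2]]),proj("top",[*(W+X*P[0]+Y*P[1]),P[2]]))
E
```

```text
time_s: 16.73
ee_pos: [0.4477, 0.2941, 0.0624]
orientation: [180.0, -0.1, 113.7]
ft_force: [-1.0, 11.5, -12.7]
gripper_width: 0.647
gripper_force: 57.9
-0.024 [231, 237, 237, 232, 236, 239, 229, 236, 238, 228, 237, 240, 230, 235, 242, 234, 236, 238, 234, 237, 239, 231, 237, 239, 230, 235, 241, 233, 236, 239, 224, 167, 116, 88, 93, 120, 146, 147, 148, 159, 154, 152, 157, 147, 143, 134, 121, 143, 234, 238]
0.022 [190, 137, 115, 133, 108, 232, 242, 244, 241, 241, 241, 240, 241, 240, 240, 240, 240, 241, 240, 240, 241, 240, 240, 240, 240, 241, 240, 240, 241, 242, 241, 201, 110, 132, 137, 169, 217, 210, 213, 214, 217, 218, 217, 215, 185, 148, 133, 146, 162, 201]
[651.34297065 183.03605107] [200.19038068 306.6002091 ] [182.09186341 166.16897884]
[627.88551662 201.38049457] [205.78415137 302.87302011] [187.29675823 167.91244386]
[824.49583314 361.93536162] [202.21459465 269.64341627] [189.34619536 153.69461804]
```

```bash
python3 -m jog '[[0,0,0,0,0,0,0],[0,0,0,0,0,0,0],[0,0,0,0,0,0,0],[0,0,0,0,0,0,0],[0,0,2,0,0,0,0],[0,0,5,0,0,0,0],[0,0,5,0,0,0,0],[1,0,5,0,0,0,0],[3,0,4,0,0,0,0],[5,1,1,0,0,0,0],[4,1,0,0,0,0,0],[2,0,0,0,0,0,0],[0,0,0,0,0,0,0],[0,0,0,0,0,0,0]]'
cat > n.py <<'E'
from h import *
import sys
i=arm.camera_info("wrist");p,d=arm.read_camera("wrist");np.savez(sys.argv[1],p=p,d=d,i=i);cv2.imwrite("pics/w9.png",p[:,:,::-1])
W=np.array([.449,.292]);a=np.radians(18);X=np.array([np.cos(a),np.sin(a)]);Y=np.array([-X[1],X[0]])
g=cv2.cvtColor(p,cv2.COLOR_RGB2GRAY).astype(np.float32)
s=np.arange(.195,.242,.001)
for y in(.036,.038,.040,.042,.044,.046,.048,.051,.054,.057,.060):
  U=np.array([proj("wrist",[*(W+X*q+Y*y),.02],i) for q in s]).astype(np.float32)
  print(y,cv2.remap(g,U[None,:,0],U[None,:,1],cv2.INTER_LINEAR)[0].astype(int).tolist())
print(U[0],U[-1])
E
python3 n.py w9.npz
```

```text
time_s: 18.58
ee_pos: [0.5975, 0.3128, 0.2824]
orientation: [-180.0, -0.0, 113.7]
ft_force: [0.8, -0.1, -0.3]
gripper_width: 0.994
gripper_force: 0.0
0.036 [236, 236, 235, 235, 235, 235, 236, 236, 236, 235, 236, 236, 236, 236, 236, 228, 213, 206, 202, 194, 166, 171, 180, 184, 193, 204, 214, 213, 212, 215, 226, 228, 228, 229, 230, 233, 235, 235, 234, 234, 234, 235, 234, 234, 234, 234, 234]
0.038 [235, 234, 233, 233, 233, 233, 234, 234, 234, 234, 234, 234, 234, 233, 233, 234, 234, 234, 233, 225, 213, 213, 207, 208, 221, 230, 234, 234, 234, 234, 233, 233, 232, 232, 233, 231, 232, 233, 233, 232, 232, 232, 232, 232, 232, 234, 232]
0.04 [233, 233, 233, 233, 233, 233, 233, 233, 233, 233, 233, 233, 233, 232, 232, 233, 233, 232, 233, 226, 211, 193, 198, 207, 219, 231, 232, 233, 233, 233, 233, 233, 233, 233, 233, 233, 232, 232, 232, 232, 233, 233, 234, 232, 233, 233, 233]
0.042 [233, 233, 233, 234, 234, 234, 234, 234, 234, 233, 233, 234, 233, 233, 234, 233, 234, 234, 235, 234, 204, 185, 195, 206, 220, 233, 234, 234, 234, 233, 233, 233, 233, 233, 233, 233, 232, 233, 232, 233, 233, 234, 234, 233
[... 957 characters left out ...]
8, 107, 109, 109, 108, 109, 109, 109, 109, 109, 110, 109, 107, 106, 109, 140, 203, 202, 163, 121, 110, 111, 112, 110, 111, 109, 109, 112, 111, 111, 111, 109, 111, 112, 111, 112]
0.057 [66, 89, 105, 106, 108, 109, 109, 109, 110, 110, 108, 108, 111, 111, 109, 108, 108, 109, 107, 107, 109, 112, 108, 106, 107, 118, 170, 198, 194, 147, 122, 110, 108, 109, 110, 110, 109, 112, 113, 111, 110, 108, 108, 109, 110, 111, 110]
0.06 [64, 92, 105, 110, 110, 107, 106, 107, 106, 105, 106, 107, 107, 107, 107, 107, 107, 105, 105, 106, 107, 105, 103, 101, 107, 130, 172, 192, 192, 176, 148, 123, 109, 105, 107, 108, 108, 107, 110, 111, 110, 110, 108, 108, 109, 109, 109]
[357.05505 107.77246] [390.59677 111.29309]
```

```bash
python3 -m jog '[[-3,-0.5,0,0,0,0,0],[-5,-0.8,-1,0,0,0,0],[-4.9,-0.8,-4,0,0,0,0],[-2,0,-5,0,0,0,0],[0,0,-5,0,0,0,0],[0,0,-4,0,0,0,0],[0,0,-2.1,0,0,0,0],[0,0,-1,0,0,0,0],[0,0,0,0,0,0,0],[0,0,0,0,0,0,1],[0,0,0,0,0,0,1],[0,0,0,0,0,0,1],[0,0,0,0,0,0,1],[0,0,0,0,0,0,1],[0,0,0,0,0,-0.06,1],[0,0,0,0,0,-0.1,1],[0,0,0,0,0,-0.06,1],[0,0,0,0,0,0,1],[0,0,0,0,0,0,1]]'
```

```text
time_s: 21.0
ee_pos: [0.4545, 0.2937, 0.0728]
orientation: [-179.3, -0.2, 101.2]
ft_force: [-66.9, -15.3, 83.6]
gripper_width: 0.773
gripper_force: 54.4
```

```bash
python3 -m jog '[[0,0,0,0,0,0,0],[0,0,0,0,0,0,0],[0,0,0,0,0,0,0],[0,0,0,0,0,0,0],[0,0,2,0,0,0,0],[0,0,5,0,0,0,0],[0,0,5,0,0,0,0],[1,0,5,0,0,0,0],[3,0,4,0,0,0,0],[5,1,1,0,0,0,0],[4,1,0,0,0,0,0],[2,0,0,0,0,0,0],[0,0,0,0,0,0,0],[0,0,0,0,0,0,0]]'; python3 n.py w10.npz; python3 m.py
```

```text
time_s: 22.75
ee_pos: [0.6102, 0.3143, 0.2898]
orientation: [-180.0, -0.0, 101.1]
ft_force: [-0.2, -0.2, 0.3]
gripper_width: 0.999
gripper_force: 0.0
0.036 [236, 236, 236, 236, 236, 235, 235, 236, 235, 235, 235, 235, 236, 236, 236, 236, 236, 236, 236, 236, 234, 230, 227, 216, 212, 217, 216, 207, 193, 175, 169, 167, 173, 190, 201, 207, 210, 219, 222, 216, 158, 147, 159, 177, 191, 200, 203]
0.038 [233, 234, 234, 235, 235, 234, 234, 234, 234, 234, 233, 233, 234, 234, 234, 234, 234, 234, 234, 234, 234, 234, 234, 234, 234, 234, 235, 232, 225, 216, 207, 203, 212, 226, 233, 234, 234, 235, 235, 235, 175, 150, 156, 178, 191, 199, 201]
0.04 [233, 233, 233, 233, 233, 233, 233, 233, 233, 233, 233, 233, 233, 233, 233, 234, 233, 233, 233, 233, 233, 234, 234, 234, 233, 233, 233, 229, 216, 211, 209, 209, 215, 225, 233, 234, 233, 233, 233, 223, 174, 146, 157, 176, 189, 197, 200]
0.042 [233, 234, 234, 234, 234, 235, 235, 235, 234, 233, 234, 234, 234, 234, 233, 234, 235, 235, 234, 234, 234, 233, 234, 235, 234, 234, 234, 231, 207, 201, 204, 211, 226, 234, 235, 233, 233, 234, 235, 220, 180, 147, 159, 176
[... 1483 characters left out ...]
8, 108, 109, 108, 106, 105, 116, 140, 171, 201, 198, 165, 132, 110, 109, 108, 107, 107, 107, 107, 106, 105, 115, 131, 154, 173, 188, 198, 201]
[333.342    99.17477] [366.99365  94.82754]
-0.024 [231, 234, 237, 230, 235, 238, 226, 235, 237, 227, 237, 239, 229, 235, 240, 233, 235, 238, 233, 236, 239, 229, 236, 239, 230, 234, 240, 233, 235, 236, 233, 236, 238, 182, 126, 93, 105, 116, 130, 152, 151, 151, 160, 148, 148, 148, 143, 135, 126, 167]
0.022 [242, 242, 241, 241, 241, 241, 240, 240, 240, 240, 239, 240, 239, 239, 240, 239, 240, 239, 239, 240, 239, 240, 240, 240, 240, 241, 240, 239, 240, 240, 240, 241, 234, 183, 115, 125, 156, 177, 205, 212, 214, 212, 215, 216, 213, 207, 198, 149, 134, 144]
```

The carriage pointer now reads about 2.7 mm beyond the fixed one. The regrasp was poor because a clipped row left the hand off centre. I'll go back in smaller steps and check the position above the wheel before descending.

```bash
python3 -m jog '[[-3,-0.4,0,0,0,0,0],[-4,-0.5,0,0,0,0,0],[-4,-0.5,0,0,0,0,0],[-3.5,-0.5,-1,0,0,0,0],[-1.6,-0.3,-3,0,0,0,0],[0,0,-4,0,0,0,0],[0,0,-4,0,0,0,0],[0,0,-4,0,0,0,0],[0,0,0,0,0,0,0],[0,0,0,0,0,0,0]]'
python3 - <<'E'
from h import *
i=arm.camera_info("wrist");p,d=arm.read_camera("wrist");print(arm.state()["ee_pos"],i["world_to_cam"][2])
g=cv2.cvtColor(p,cv2.COLOR_RGB2GRAY)
u,v=proj("wrist",[.449,.292,.085],i);print(u,v)
x0,y0=int(u)-70,int(v)-70;m=(g[y0:y0+140,x0:x0+140]<75).astype(np.uint8)
n,l,st,ce=cv2.connectedComponentsWithStats(m)
for j in np.argsort(-st[1:,4])[:3]+1:
  s=st[j]+[x0,y0,0,0,0];c=(s[0]+s[2]/2-.5,s[1]+s[3]/2-.5);print(s,c,ray("wrist",*c,.083,i))
E
```

```text
time_s: 24.1
ee_pos: [0.4498, 0.2927, 0.1318]
orientation: [179.9, -0.0, 101.1]
ft_force: [-0.6, 0.3, 0.6]
gripper_width: 1.001
gripper_force: 0.0
[0.45015288 0.29288772 0.1319545 ] [-0.06167043  0.30574408  0.95011437 -0.3472363 ]
314.8171043314356 225.82032163034967
[ 275  183   78   76 3477] (np.float64(313.5), np.float64(220.5)) [0.4474258  0.29508233 0.083     ]
[372 189  12   5  49] (np.float64(377.5), np.float64(191.0)) [0.48722596 0.32548455 0.083     ]
```

```bash
python3 -m jog '[[-0.15,0,-2,0,0,0,0],[0,0,-2,0,0,0,0],[0,0,-2,0,0,0,0],[0,0,-1,0,0,0,0],[0,0,0,0,0,0,0],[0,0,0,0,0,0,1],[0,0,0,0,0,0,1],[0,0,0,0,0,0,1],[0,0,0,0,0,0,1],[0,0,0,0,0,0,1]]' 40
```

```text
time_s: 25.4
ee_pos: [0.4484, 0.2926, 0.0612]
orientation: [179.9, -0.0, 101.1]
ft_force: [-2.9, -1.4, 13.5]
gripper_width: 0.654
gripper_force: 39.6
```

Good grasp. I turn it back about 2.6 mm (+0.105 rad), release, and look again.

```bash
python3 -m jog '[[0,0,0,0,0,0.035,1],[0,0,0,0,0,0.05,1],[0,0,0,0,0,0.02,1],[0,0,0,0,0,0,1],[0,0,0,0,0,0,1],[0,0,0,0,0,0,0],[0,0,0,0,0,0,0],[0,0,0,0,0,0,0],[0,0,0,0,0,0,0],[0,0,2,0,0,0,0],[0,0,5,0,0,0,0],[0,0,5,0,0,0,0],[1,0,5,0,0,0,0],[3,0,4,0,0,0,0],[5,1,1,0,0,0,0],[4,1,0,0,0,0,0],[2,0,0,0,0,0,0],[0,0,0,0,0,0,0],[0,0,0,0,0,0,0]]'; python3 n.py w11.npz; python3 m.py
```

```text
time_s: 27.78
ee_pos: [0.5976, 0.3124, 0.2798]
orientation: [-180.0, -0.0, 107.1]
ft_force: [-0.1, 0.4, 0.6]
gripper_width: 0.998
gripper_force: 0.0
0.036 [235, 234, 235, 235, 234, 234, 234, 234, 234, 234, 234, 235, 235, 234, 234, 234, 235, 234, 233, 233, 231, 224, 214, 214, 210, 192, 152, 167, 178, 188, 202, 209, 209, 210, 211, 215, 222, 229, 229, 231, 233, 233, 233, 233, 234, 234, 234]
0.038 [233, 232, 233, 233, 232, 232, 233, 233, 233, 233, 232, 232, 232, 233, 233, 234, 233, 233, 232, 232, 232, 233, 233, 233, 232, 214, 182, 196, 204, 213, 226, 232, 233, 232, 232, 232, 232, 232, 232, 232, 232, 232, 231, 231, 231, 232, 233]
0.04 [232, 232, 232, 232, 232, 232, 232, 232, 232, 232, 231, 231, 231, 231, 231, 230, 231, 232, 231, 231, 231, 232, 232, 232, 232, 223, 211, 207, 203, 204, 211, 227, 232, 232, 232, 232, 231, 232, 232, 232, 232, 231, 231, 231, 232, 232, 232]
0.042 [233, 232, 233, 233, 234, 232, 232, 233, 232, 232, 232, 233, 232, 232, 232, 232, 232, 232, 232, 232, 232, 232, 232, 233, 232, 223, 215, 218, 207, 207, 215, 230, 232, 232, 232, 232, 232, 232, 232, 232, 232, 232, 232, 232,
[... 1469 characters left out ...]
06, 107, 108, 107, 101, 101, 114, 142, 173, 190, 186, 160, 125, 110, 107, 106, 107, 107, 107, 106, 109, 107, 106, 106, 107, 107, 107, 106, 105]
[350.3501  102.79028] [384.76538 102.20306]
-0.024 [231, 235, 238, 229, 236, 238, 228, 236, 237, 227, 237, 238, 230, 234, 241, 232, 235, 237, 233, 236, 238, 230, 236, 239, 231, 234, 240, 233, 235, 237, 234, 237, 228, 136, 94, 95, 123, 134, 138, 152, 154, 155, 161, 148, 139, 139, 134, 126, 149, 206]
0.022 [240, 242, 241, 241, 242, 241, 240, 241, 240, 240, 241, 240, 240, 240, 239, 240, 240, 240, 239, 240, 239, 239, 240, 241, 240, 241, 240, 239, 240, 241, 240, 241, 201, 135, 112, 130, 179, 201, 210, 213, 214, 215, 216, 218, 211, 198, 179, 129, 130, 167]
```

The carriage pointer (peak index 27.4) and the fixed pointer (27.3) are opposite each other within a millimetre. The hand is clear of everything, so I hand in.

```bash
python3 -c "
from plant import arm;print(arm.close_job())"
```

```text
the job is handed in; nothing more can be done
None
```

The job is handed in, but no verdict came back: the beaker was released in the carriage's recess, and the handwheel was turned until the two pointers lined up within about 1 mm. On one regrasp the hand came down off-centre on the wheel (about 108 N at the wrist, limit 120 N) and overshot by about 2.7 mm, which I turned back.

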